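# Lock down the bench stamper at the packing table

### The arm

A 7-joint arm with a two-finger parallel gripper is mounted at the origin on the work surface. World frame = base frame: x ahead of the robot, y to its left, z up, the work surface at z = 0. Lengths are in m, angles in rad, forces in N, time in s.
With the tool pointing down it reaches from about 0.35 to 0.9 m from the base axis. Payload 7.2 kg.
Tool frame: the origin (TCP) lies midway between the tips of the shut fingers; the grasp point (between the pads) lies 19 mm behind it; z points along the fingers, y is the line along which they close (so a half turn about z gives the same grasp; the last joint's range is limited). The gripper opens to 88 mm and grips with 3 to 60 N. Pads are 20 mm wide; open, the fingers measure 115 mm over their backs; the gripper's body (75 mm by 178 mm) begins 61 mm behind the grasp point.
Start: joints at [-1.401, 0.411, -0.013, 1.596, 0.006, 1.134, -0.082], TCP at [0.147, 0.607, 0.223] pointing down, gripper open.
Joint ranges: [-2.95, 2.95], [-0.29, 1.99], [-1.47, 1.44], [0.14, 2.54], [-1.03, 4.17], [0.13, 1.85], [-2.86, 2.86]. Speed limits (rad/s): [2.39, 2.39, 3.01, 3.01, 3.14, 3.14, 3.14].

### API

Orientations are given as a unit quaternion [w, x, y, z].
In Python, from station import arm gives the robot as it stands.
- The arm moves only by the tool send_rows, never from a script. Its argument "plan" is a list that holds one entry, the list of rows, each a list of 7 numbers: the shift along the tool's x, y, z in mm, then the turn, a rotation vector about the tool's x, y, z in rad, then the closure in counts, from 0 (fully open) to 255 (shut). A call has 1 to 8 rows; each row is the pose to reach, as a shift and turn from the pose commanded when the call began, along the tool's axes at that moment; what a row does not reach only later rows make up. A row lasts 1/12 s, in which the tool goes at most 41.7 mm and 7.16 degrees, less where a joint would pass 70% of its speed; a pose out of reach is approached as far as the arm can. A call with a gripper value outside its range is refused whole. The fingers move at their own pace and stop on an object; "force" is the grip in N (left out, the last holds). Time passes only in rows, so rows that repeat a pose let the fingers close. It gives the time, the measured TCP pose, the force, the opening and the grip force at its end, in the units of the state.
- arm.get_state(): the state, without advancing time (a new reading comes with each control period).
- arm.camera(name): name is "scene" or "side" or "wrist"; returns the picture (480x640x3 uint8, blue, green, red); there is no depth.
- arm.camera_info(name): a dict with "intrinsics" (3x3 intrinsics, pixels), "T" (4x4, takes a point from camera to world coordinates); the wrist camera has in their place "tool_from_camera" (4x4, takes a point from camera to tool coordinates, whose origin is the TCP and whose axes are the flange's). Camera axes: x right, y down, z forward; pixel columns grow to the right and rows downward; lengths in m; the calibration is good to about 2 mm. The wrist camera is an equidistant fisheye: a pixel r from the principal point sees the ray r / f radians off the axis. A picture is of the moment at which its call begins: read the wrist's pose just before it. camera_info takes no time and is no camera call.
- arm.finish_job(): hands the job in; it is judged then, once.
The state is a dict: "clock": time; "joint_positions": joint angles; "joint_velocities": joint speeds; "joint_efforts": joint torques, N m; "ee_pos": TCP position; "tool_rot": TCP orientation; "wrist_force": force on the tool from outside, world axes, zero at the start; "wrist_torque": the same for the moment, N m; "width": finger opening in m; "finger_force": force on a finger pad.
Only numpy, scipy, OpenCV 4.12 (cv2) and the standard library are available. Lean on these libraries where they do the work, as an engineer would, in place of code of your own. Each camera call takes 0.05 s, during which the arm holds its last target. There are 200 camera calls.

### The job

Park the bench stamper for the night: press its sprung orange pad right down into the housing and, while it is held down, slide the blue keeper by its yellow bar fully home so that the pad stays trapped under it, then let go. Be gentle (the stamper must never feel more than about 40 N from you) and leave the bottle, the carton and the tape roll where they stand.

Things in the scene. Friction and masses are not known exactly. Their poses are not given: they have to be found in the camera images.
- stamp_base: Bench stamper, fixed to the table: dark base plate 120 x 240 x 12 mm (x, y), above it a white head 92 x 204 mm with a flat deck. Origin: centre of the plate's underside, on the table; z up; y = its long side = the keeper's slide direction. The deck lies 76 to 96 mm above the table: set differently on each stamper, not reported, to be felt or seen.
- pad_mid (a point): Nominal centre of the deck, on the pad's axis, fixed to the base 86 mm above the table (the true deck is up to 10 mm higher or lower); axes as the base. The orange pad, 50 mm in x, 80 mm in y, is centred here in a well of 52 x 82 mm; its flat top stands 15 mm above the deck when up. Closed fingertips can press it between the keeper's lip and bar.
- lip_end (a point): Point on the base at the stamper's -y end, 100 mm from its centre, 12 mm above the table. The keeper's lip is on this side: a blue plate across the deck, 34 mm long in y, 6 mm thick, underside 0.5 mm above the deck. Its edge towards the pad lies at y = -50 mm + k in the base frame (k = keeper). Blue side rails 31 to 41 mm either side of the centre run along y.
- home_end (a point): Point on the base at the stamper's +y end, 100 mm from its centre, 12 mm above the table: the keeper slides this way to lock. Its round yellow bar, 8 mm thick, along x between posts at x = +-36 mm (62 mm clear), bridges the pad 25 to 33 mm above the deck; its lip-side face is at y = k. Tips holding the pad down can push the bar ahead of them, sliding on the pad.
- pad (a joint): Depth of the orange pad (m): 0 up, 0.015 flush with the deck, 0.017 bottomed on a hard stop. The spring pushes back with about 4.5 N at 0 rising to 10.5 N at 0.017 and lifts the pad when let go unless trapped. The lip passes over it only when deeper than about 0.0145; trapped, it rests against the lip at about 0.0145.
- keeper (a joint): Slide k of the keeper towards +y (m): starts at 0 to 0.006; 0.026 is fully home on a hard stop, the lip then covering 16 mm of the pad. With the pad up it is blocked at about 0.010. It stays where it is left; friction about 2.5 N, plus the rubbing of the fingertips on the pad (they may slide or stick a little).
- dropper_bottle: Amber glass dropper bottle with white cap, 38 mm diameter, 90 mm tall, standing on the table; origin at the centre of its underside. Leave alone.
- tape_roll: Brown roll of tape lying flat, 90 mm outer diameter, 30 mm high; origin at the centre of its underside. Leave alone.
- carton: White and teal small carton, 45 x 45 x 100 mm, standing upright; origin at the centre of its underside. Leave alone.

How it is judged:
On the way, in this order (a step that is already met when the one before it is completed fails the run):
1. the pad is pressed down into the housing while the keeper is still open (value of joint pad above 0.0145 m and value of joint keeper below 0.014 m), for 0.1 s.
2. the keeper is slid home over the pressed pad (value of joint pad above 0.013 m and value of joint keeper above 0.0235 m), for 0.2 s.
At the end, for the whole second after the job is handed in: The pad is at rest at least 13 mm down, trapped under the keeper, whose slide is at least 23.5 of its 26 mm; bottle, carton and tape roll are within 20 mm of where they stood (all of step 2 and velocity of joint pad below 0.005 m/s and distance of each of dropper_bottle, tape_roll, carton from where it was at the start of the episode below 0.02 m); the robot touches nothing.
It fails at once if the robot pushes on the stamper or anything else with more than 40 N (contact force between any of the arm, the fingers and anything else above 40 N).
It fails at once if the dropper bottle is moved by more than 20 mm (distance of dropper_bottle from where it was at the start of the episode above 0.02 m).
It fails at once if the roll of tape is moved by more than 20 mm (distance of tape_roll from where it was at the start of the episode above 0.02 m).
It fails at once if the small carton is moved by more than 20 mm (distance of carton from where it was at the start of the episode above 0.02 m).
It also fails if it takes over 54 s, if anything falls off the work surface, if the arm or the gripper's body presses on something with over 40 N, if the wrist force passes 120 N, or if a joint passes its speed limit or range.

## Working session

There is one attempt and no reset: what is moved stays moved. The work goes in short steps, Python scripts to look and compute and a tool call to move; the robot and the scene stay as the last step left them, time stands still between calls to the robot, and variables do not carry over. Pictures are saved under pics/ and viewed, at most 10 in all, crops included, and the job is handed in when it is done.

Besides the shell and the picture viewer there is one more tool, called after ">>>" as name([rows], argument=value, ...), one row to a line, values as JSON. send_rows: Moves the arm, as the interface text tells. Its arguments: {"type":"object","properties":{"plan":{"type":"array"},"force":{"type":"number"}},"required":["plan"]}

```bash
ls; mkdir -p pics
python3 - <<'E'
from station import arm
import cv2,numpy as np
s=arm.get_state();print(s)
a=arm.camera("scene");b=arm.camera("side")
cv2.imwrite("pics/scene.png",a);cv2.imwrite("pics/side.png",b)
np.set_printoptions(precision=4,suppress=True)
for n in("scene","side","wrist"):print(n,arm.camera_info(n))
E
```

```text
pics
{'clock': 0.0, 'joint_positions': array([-1.40117958,  0.41190201, -0.0126939 ,  1.59702681,  0.00563746,
        1.13427344, -0.08221412]), 'joint_velocities': array([-0.00196568,  0.00038075, -0.0005057 , -0.00137101,  0.00068838,
        0.00056008, -0.00051359]), 'joint_efforts': array([-2.35874559e-04, -5.87947547e+01,  6.41678218e-01, -2.91081619e+01,
       -5.37818531e-02,  1.81762286e-02,  1.53483002e-04]), 'ee_pos': array([0.14718538, 0.60691821, 0.22181491]), 'tool_rot': array([-1.73094396e-05,  1.18623513e-01,  9.92938992e-01, -7.86895378e-04]), 'wrist_force': array([-0.35044114, -0.43556089, -0.39685644]), 'wrist_torque': array([-0.01737575, -0.03653668,  0.05576709]), 'finger_force': 0.0, 'width': 0.08779010465620075}
scene {'intrinsics': array([[507.0338,   0.    , 321.3694],
       [  0.    , 507.0338, 237.5837],
       [  0.    ,   0.    ,   1.    ]]), 'T': array([[ 0.6698,  0.5353, -0.5147,  1.0739],
       [ 0.7424, -0.4702,  0.4772, -0.3676],
       [ 0.0134, -0.7017, -0.7123,  0.7032],
       [ 0.    ,  0.    ,  0.    ,  1.    ]])}
side {'intrinsics': array([[554.3844,   0.    , 321.5366],
       [  0.    , 554.3844, 235.345 ],
       [  0.    ,   0.    ,   1.    ]]), 'T': array([[-0.9278, -0.1783,  0.3276,  0.2562],
       [-0.3726,  0.4806, -0.7938,  0.9872],
       [-0.0159, -0.8586, -0.5124,  0.687 ],
       [ 0.    ,  0.    ,  0.    ,  1.    ]])}
wrist {'intrinsics': array([[371.6483,   0.    , 314.9384],
       [  0.    , 371.6483, 237.6038],
       [  0.    ,   0.    ,   1.    ]]), 'tool_from_camera': array([[-0.0014, -0.9555, -0.295 ,  0.0814],
       [ 1.    , -0.001 , -0.0013, -0.0008],
       [ 0.001 , -0.295 ,  0.9555, -0.1625],
       [ 0.    ,  0.    ,  0.    ,  1.    ]])}
```

View pics/scene.png

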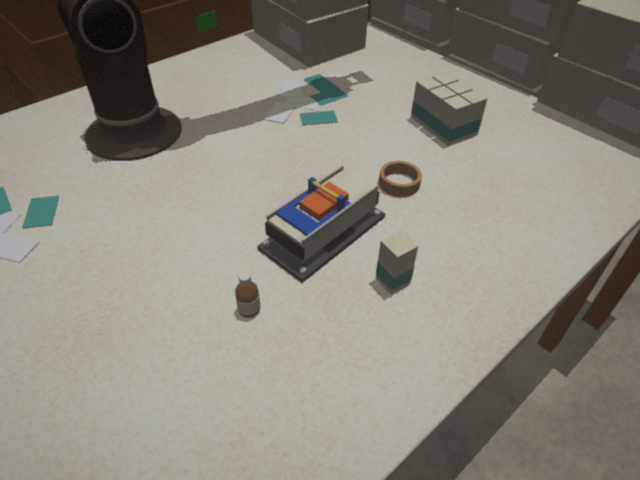

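View pics/side.png

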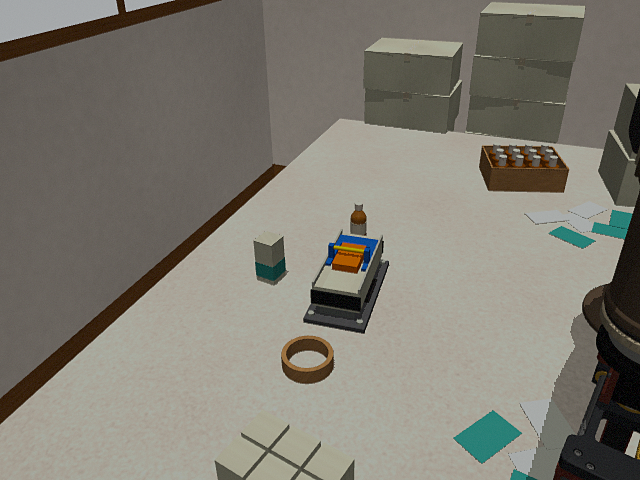

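The scene view shows the stamper with its lip end towards the bottle, around (290,225), and the bar at about (326,190). The tape roll is at (400,178), the carton at (397,262) and the bottle at (247,297). The side view shows the same layout, with the plate corners at (304,322), (362,330) and (389,263).

```bash
cat > h.py <<'E'
import cv2,numpy as np
from station import arm
from scipy.spatial.transform import Rotation as R
np.set_printoptions(precision=4,suppress=True)
def ray(n,uv):
    i=arm.camera_info(n);K=i["intrinsics"];T=i["T"]
    d=np.linalg.inv(K)@[uv[0],uv[1],1]
    return T[:3,3],T[:3,:3]@d
def plane(n,uv,z):
    o,d=ray(n,uv);return o+d*(z-o[2])/d[2]
def tri(uv1,uv2):
    o,d=ray("scene",uv1);p,e=ray("side",uv2)
    A=np.stack([d,-e],1);t=np.linalg.lstsq(A,p-o,rcond=None)[0]
    a=o+t[0]*d;b=p+t[1]*e
    return (a+b)/2,np.linalg.norm(a-b)
def rot(s):
    q=s["tool_rot"];return R.from_quat([q[1],q[2],q[3],q[0]])
def wray(s,uv):
    i=arm.camera_info("wrist");K=i["intrinsics"];T=i["tool_from_camera"]
    v=np.array([(uv[0]-K[0,2])/K[0,0],(uv[1]-K[1,2])/K[1,1]]);r=np.hypot(*v)
    d=np.r_[v/r*np.sin(r),np.cos(r)] if r>0 else np.array([0,0,1.])
    M=rot(s).as_matrix()
    return s["ee_pos"]+M@T[:3,3],M@T[:3,:3]@d
def wplane(s,uv,z):
    o,d=wray(s,uv);return o+d*(z-o[2])/d[2]
def mask(im,lo,hi):
    m=cv2.inRange(cv2.cvtColor(im,cv2.COLOR_BGR2HSV),lo,hi)
    n,l,st,c=cv2.connectedComponentsWithStats(m)
    k=1+np.argmax(st[1:,4]);return (l==k).astype(np.uint8),st[k]
E
python3 - <<'E'
from h import *
a=cv2.imread("pics/scene.png");b=cv2.imread("pics/side.png")
for n,cs in(("scene",[(260,248),(302,278),(385,215)]),("side",[(304,322),(362,330),(389,263)])):
    P=np.array([plane(n,c,.012) for c in cs]);print(n,P[:,:2].tolist())
for n,im in(("scene",a),("side",b)):
    m,st=mask(im,(22,100,80),(35,255,255));y,x=np.nonzero(m)
    i,j=x.argmin(),x.argmax();print(n,"yellow",st,(x[i],y[x==x[i]].mean()),(x[j],y[x==x[j]].mean()))
    m,st=mask(im,(5,180,120),(17,255,255));print("orange",st)
    for z in(.096,): print([plane(n,(x0,y0),z) for x0,y0 in [(st[0]+st[2]/2,st[1]+st[3]/2)]])
print("bottle",plane("scene",(248,308),.0),"carton",plane("scene",(396,280),0),"tape",plane("scene",(400,182),.015))
c=np.zeros((600,800,3),np.uint8)
c[:,:400]=cv2.resize(a[150:290,245:395][:, :],(400,600))
c[:,400:]=cv2.resize(b[220:335,290:400],(400,600))
cv2.imwrite("pics/crop.png",c)
E
```

```text
scene [[0.5190010961924115, -0.009249356515619145], [0.62651827901341, 0.0021956285974402134], [0.6115390013687143, 0.2339330161145236]]
side [[0.5999942263041224, 0.24869186930396192], [0.4907859441238484, 0.2316460246449762], [0.5055138044599781, -0.0003944657071335289]]
scene yellow [313 181  25  16  67] (np.int64(313), np.float64(182.0)) (np.int64(337), np.float64(195.0))Traceback (most recent call last):
  File "<stdin>", line 8, in <module>
  File "h.py", line 29, in mask
    k=1+np.argmax(st[1:,4]);return (l==k).astype(np.uint8),st[k]
        ~~~~~~~~~^^^^^^^^^^
    return _wrapfunc(a, 'argmax', axis=axis, out=out, **kwds)
    return bound(*args, **kwds)
ValueError: attempt to get argmax of an empty sequence
```

>>> send_rows([
  [[-20,-15,-10,0,0,-0.02,255],[-50,-37,-20,0,0,-0.04,255],[-82,-60,-30,0,0,-0.07,255],[-114,-83,-30,0,0,-0.1,255],[-146,-107,-30,0,0,-0.12,255],[-178,-130,-30,0,0,-0.15,255],[-210,-154,-30,0,0,-0.17,255],[-242,-177,-30,0,0,-0.2,255]],
], force=20)

```text
clock: 0.77
ee_pos: [0.3415, 0.3764, 0.2525]
tool_rot: [-0.0, 0.018, 1.0, -0.0]
wrist_force: [1.9, -0.3, -0.4]
width: 0.0381
finger_force: 0.0
```

>>> send_rows([
  [[-30,-33,0,0,0,-0.02,255],[-60,-66,0,0,0,-0.04,255],[-90,-100,0,0,0,-0.06,255],[-120,-133,0,0,0,-0.08,255],[-150,-167,0,0,0,-0.1,255],[-180,-200,0,0,0,-0.1,255],[-210,-233,0,0,0,-0.1,255],[-227,-252,0,0,0,-0.1,255]],
])

```text
clock: 1.43
ee_pos: [0.5551, 0.1206, 0.2525]
tool_rot: [-0.0, -0.031, 1.0, 0.0]
wrist_force: [1.5, 0.7, -0.1]
width: 0.0006
finger_force: 0.0
```

Run:
```python
from h import *
s=arm.get_state();w=arm.camera("wrist");s2=arm.get_state()
print(s["clock"],s2["clock"],s["ee_pos"],s2["ee_pos"],s2["tool_rot"],s2["wrist_force"])
cv2.imwrite("pics/w1.png",w)
```

```text
1.4333 1.4833 [0.5551 0.1206 0.2525] [0.5597 0.112  0.2526] [ 0.0015 -0.0269  0.9996 -0.0023] [ 3.5902 -5.5902  1.4154]
```

View pics/w1.png

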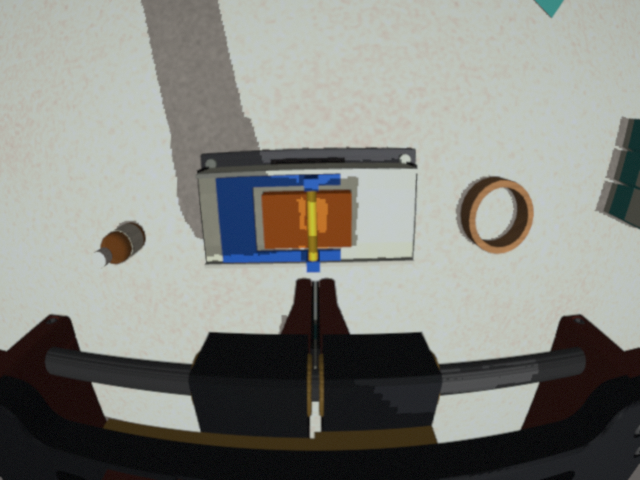

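The wrist view shows the stamper from above. The lip spans u≈217–256, the pad u≈262–352 and v≈190–248, and the bar is at u≈312. The tape roll is at (497,215) and the bottle at (125,243). I'll let the arm settle and measure again.

>>> send_rows([
  [[0,0,0,0,0,0,255],[0,0,0,0,0,0,255],[0,0,0,0,0,0,255],[0,0,0,0,0,0,255],[0,0,0,0,0,0,255]],
])

```text
clock: 1.9
ee_pos: [0.5536, 0.124, 0.2527]
tool_rot: [-0.0, -0.032, 0.999, 0.0]
wrist_force: [0.3, 0.9, -0.3]
width: 0.0003
finger_force: 0.0
```

```bash
cat > m.py <<'E'
from h import *
import sys
s=arm.get_state();w=arm.camera("wrist")
print(s["clock"],s["ee_pos"],s["tool_rot"],s["wrist_force"],s["joint_velocities"].max())
cv2.imwrite(f"pics/{sys.argv[1]}.png",w)
Rm=rot(s).as_matrix();print("toolx",Rm[:,0],"tooly",Rm[:,1])
H={"orange":((3,150,60),(16,255,255)),"yellow":((20,120,60),(35,255,255)),"blue":((105,120,40),(130,255,255))}
for n,(lo,hi) in H.items():
    m=cv2.inRange(cv2.cvtColor(w,cv2.COLOR_BGR2HSV),lo,hi);m[300:]=0
    m[:,:150]=0;m[:,430:]=0
    N,l,st,c=cv2.connectedComponentsWithStats(m)
    for k in range(1,N):
        if st[k,4]>60:
            r=cv2.minAreaRect(np.argwhere(l==k)[:,::-1].astype(np.float32))
            B=cv2.boxPoints(r)
            z={"orange":.101,"yellow":.115,"blue":.0925}[n]
            P=np.array([wplane(s,p,z)[:2] for p in B])
            print(n,st[k],"box",B.round(1).tolist(),"\n  world",P.tolist(),"c",P.mean(0))
E
python3 m.py w2
```

```text
1.9 [0.5536 0.124  0.2527] [-0.0001 -0.0323  0.9995  0.0003] [ 0.3143  0.87   -0.3429] 0.006985710862837945
toolx [-0.9979 -0.0647  0.0002] tooly [-0.0647  0.9979  0.0005]
orange [ 258  193   46   57 2426] box [[257.79998779296875, 193.39999389648438], [301.8999938964844, 192.1999969482422], [303.29998779296875, 248.1999969482422], [259.20001220703125, 249.3000030517578]] 
  world [[0.5321155174473755, 0.07206788093557084], [0.5289982968572051, 0.11016185232791215], [0.5794370336857784, 0.11417348179177796], [0.5831100307892823, 0.07450023505698963]] c [0.5559 0.0927]
orange [ 312  192   35   57 1913] box [[312.0, 192.0], [346.0, 192.0], [346.0, 248.0], [312.0, 248.0]] 
  world [[0.5282621916282306, 0.11878778359312961], [0.5263214353917682, 0.1479081723506773], [0.5768514259551483, 0.1522376583991002], [0.5787583122502286, 0.1218831366115328]] c [0.5525 0.1352]
yellow [303 193  11  69 616] box [[302.5, 193.0], [311.70001220703125, 192.8000030517578], [313.20001220703125, 261.0], [304.0, 261.20001220703125]] 
  world [[0.527088606337262, 0.1110319697739023], [0.5264529856565687, 0.11850790041048039], [0.58575448888494, 0.12346182452594251], [0.5864540919315524, 0.11558377267831879]] c [0.5564 0.1171]
blue [ 213  176  124   97 4816] box [[212.8000030517578, 177.3000030517578], [335.0, 175.6999969482422], [336.20001220703125, 271.70001220703125], [214.10000610351562, 273.29998779296875]] 
  world [[0.5209696599924026, 0.02931638377961225], [0.5139953079820815, 0.1379425179118427], [0.6036864613659565, 0.1461295403892625], [0.6136194953953842, 0.02928548594434928]] c [0.5631 0.0857]
```

>>> send_rows([
  [[0,-12,0,0,0,-0.005,255],[-1,-25,10,0,0,-0.01,255],[-1,-32,30,0,0,-0.01,255],[-1,-32,55,0,0,-0.01,255],[-1,-32,80,0,0,-0.01,255],[-1,-32,95,0,0,-0.01,255],[-1,-32,103,0,0,-0.01,255],[-1,-32,103,0,0,-0.01,255]],
])

```text
clock: 2.62
ee_pos: [0.5561, 0.091, 0.1482]
tool_rot: [-0.001, -0.037, 0.999, -0.0]
wrist_force: [-0.0, 0.0, 0.4]
width: 0.0009
finger_force: 0.0
```

>>> send_rows([
  [[0,0,0,0,0,0,255],[0,0,0,0,0,0,255],[0,0,0,0,0,0,255],[0,0,0,0,0,0,255]],
])

```text
clock: 2.95
ee_pos: [0.5579, 0.0908, 0.1507]
tool_rot: [0.001, -0.036, 0.999, 0.0]
wrist_force: [-0.6, -0.1, -1.1]
width: 0.0005
finger_force: 0.0
```

```bash
python3 m.py w3
```

```text
2.95 [0.5579 0.0908 0.1507] [ 0.0009 -0.0361  0.9993  0.0003] [-0.5854 -0.0785 -1.0627] 0.0036353506005149363
toolx [-0.9974 -0.0722 -0.0018] tooly [-0.0722  0.9974  0.0005]
orange [ 287  217   68   80 4615] box [[287.0, 296.0], [287.0, 217.0], [354.0, 217.0], [354.0, 296.0]] 
  world [[0.5819039138465878, 0.07372357905328797], [0.5304075008725685, 0.07134929066275308], [0.5275802973952126, 0.11076044029161713], [0.5789499118680945, 0.11620988161970056]] c [0.5547 0.093 ]
orange [ 366  216   48   80 3339] box [[365.8999938964844, 295.0], [369.3999938964844, 214.60000610351562], [413.5, 216.5], [410.0, 296.8999938964844]] 
  world [[0.577800993209171, 0.12374841175038345], [0.5254442832838598, 0.11975353137891134], [0.5244712781305702, 0.14685567888235773], [0.5777600865138367, 0.15307799362109287]] c [0.5514 0.1359]
yellow [353 222  16  78 973] box [[353.0, 299.0], [355.5, 221.89999389648438], [368.6000061035156, 222.3000030517578], [366.1000061035156, 299.3999938964844]] 
  world [[0.574199440530202, 0.11371726524660034], [0.5269057867284943, 0.11010398238969987], [0.5265998652412999, 0.1174371440207636], [0.5740365244859134, 0.1216329961611988]] c [0.5504 0.1157]
blue [ 220  195  178  105 7314] box [[220.0, 195.0], [397.0, 195.0], [397.0, 299.0], [220.0, 299.0]] 
  world [[0.5212968709210465, 0.028583167125789108], [0.513733503829655, 0.13703771529088096], [0.5837856634089096, 0.14701076589854267], [0.5925486775261881, 0.027791550212096457]] c [0.5528 0.0851]
blue [366 296  26   4  83] box [[366.0, 296.0], [391.0, 296.0], [391.0, 299.0], [366.0, 299.0]] 
  world [[0.5826072842173247, 0.12551724198832925], [0.5817346522072886, 0.14250248370681973], [0.5839741118607782, 0.1428478191282871], [0.5848313384298833, 0.12579811248725375]] c [0.5833 0.1342]
```

View pics/w3.png

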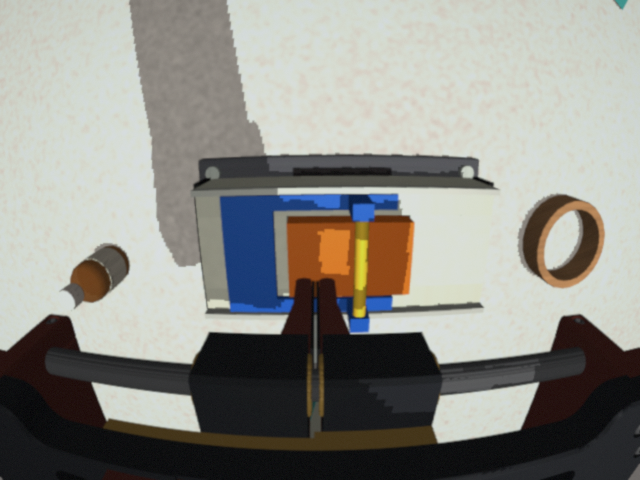

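The closer view shows the tips (u≈318) over the pad, between its lip-side edge (u≈287) and the bar (u≈353). Next I'll descend and feel for contact.

>>> send_rows([
  [[0,0,10,0,0,0,255],[0,0,20,0,0,0,255],[0,0,30,0,0,0,255],[0,0,35,0,0,0,255],[0,0,37,0,0,0,255],[0,0,38,0,0,0,255],[0,0,38,0,0,0,255],[0,0,38,0,0,0,255]],
])

```text
clock: 3.67
ee_pos: [0.5575, 0.0906, 0.1118]
tool_rot: [0.0, -0.036, 0.999, 0.0]
wrist_force: [0.4, -0.3, -1.1]
width: 0.0001
finger_force: 0.0
```

>>> send_rows([
  [[0,0,1,0,0,0,255],[0,0,2,0,0,0,255],[0,0,3,0,0,0,255],[0,0,4,0,0,0,255],[0,0,4,0,0,0,255]],
])

```text
clock: 4.08
ee_pos: [0.5572, 0.0906, 0.1075]
tool_rot: [-0.0, -0.036, 0.999, -0.0]
wrist_force: [0.3, -0.2, -0.1]
width: 0.0005
finger_force: 0.0
```

>>> send_rows([
  [[0,0,1,0,0,0,255],[0,0,2,0,0,0,255],[0,0,3,0,0,0,255],[0,0,4,0,0,0,255],[0,0,4,0,0,0,255]],
])

```text
clock: 4.5
ee_pos: [0.5572, 0.0906, 0.1034]
tool_rot: [-0.0, -0.036, 0.999, -0.0]
wrist_force: [0.3, -0.7, 0.4]
width: 0.0009
finger_force: 0.0
```

>>> send_rows([
  [[0,0,1,0,0,0,255],[0,0,2,0,0,0,255],[0,0,3,0,0,0,255],[0,0,4,0,0,0,255],[0,0,4,0,0,0,255]],
])

```text
clock: 4.92
ee_pos: [0.5572, 0.0906, 0.0994]
tool_rot: [-0.0, -0.036, 0.999, -0.0]
wrist_force: [-0.9, -0.8, 0.2]
width: 0.0002
finger_force: 0.0
```

>>> send_rows([
  [[0,0,1,0,0,0,255],[0,0,2,0,0,0,255],[0,0,3,0,0,0,255],[0,0,3,0,0,0,255]],
])

```text
clock: 5.25
ee_pos: [0.5572, 0.0906, 0.0964]
tool_rot: [-0.0, -0.036, 0.999, -0.0]
wrist_force: [0.2, -1.1, 0.1]
width: 0.0004
finger_force: 0.0
```

>>> send_rows([
  [[0,0,1,0,0,0,255],[0,0,2,0,0,0,255],[0,0,3,0,0,0,255],[0,0,3,0,0,0,255]],
])

```text
clock: 5.58
ee_pos: [0.5572, 0.0906, 0.0934]
tool_rot: [-0.0, -0.036, 0.999, -0.0]
wrist_force: [0.0, 0.4, 0.4]
width: 0.0006
finger_force: 0.0
```

>>> send_rows([
  [[0,0,1,0,0,0,255],[0,0,2,0,0,0,255],[0,0,3,0,0,0,255],[0,0,3,0,0,0,255]],
])

```text
clock: 5.92
ee_pos: [0.5573, 0.0906, 0.0908]
tool_rot: [0.0, -0.036, 0.999, 0.0]
wrist_force: [-1.0, 0.6, 4.6]
width: 0.0002
finger_force: 2.4
```

>>> send_rows([
  [[0,0,1,0,0,0,255],[0,0,2,0,0,0,255],[0,0,2,0,0,0,255]],
])

```text
clock: 6.17
ee_pos: [0.5574, 0.0906, 0.0888]
tool_rot: [0.0, -0.036, 0.999, 0.0]
wrist_force: [-3.2, 0.2, 5.8]
width: 0.0005
finger_force: 2.7
```

>>> send_rows([
  [[0,0,2,0,0,0,255],[0,0,4,0,0,0,255],[0,0,6,0,0,0,255],[0,0,8,0,0,0,255],[0,0,9,0,0,0,255],[0,0,9,0,0,0,255]],
])

```text
clock: 6.67
ee_pos: [0.5573, 0.0906, 0.08]
tool_rot: [0.0, -0.036, 0.999, 0.0]
wrist_force: [-2.2, -0.5, 9.5]
width: 0.0001
finger_force: 4.2
```

>>> send_rows([
  [[0,0,1,0,0,0,255],[0,0,2,0,0,0,255],[0,0,2,0,0,0,255]],
])

```text
clock: 6.92
ee_pos: [0.5574, 0.0906, 0.0781]
tool_rot: [0.0, -0.036, 0.999, 0.0]
wrist_force: [-3.6, -0.6, 9.3]
width: 0.0006
finger_force: 4.6
```

>>> send_rows([
  [[0,0,1,0,0,0,255],[0,0,1,0,0,0,255]],
])

```text
clock: 7.08
ee_pos: [0.5574, 0.0906, 0.0772]
tool_rot: [0.0, -0.036, 0.999, 0.0]
wrist_force: [-2.6, -0.8, 9.7]
width: 0.0004
finger_force: 4.7
```

>>> send_rows([
  [[0,0,1,0,0,0,255],[0,0,1,0,0,0,255]],
])

```text
clock: 7.25
ee_pos: [0.5574, 0.0906, 0.0762]
tool_rot: [0.0, -0.036, 0.999, 0.0]
wrist_force: [-3.4, -0.1, 9.6]
width: 0.0006
finger_force: 4.9
```

>>> send_rows([
  [[0,0,0.5,0,0,0,255],[0,0,0.5,0,0,0,255]],
])

```text
clock: 7.42
ee_pos: [0.5574, 0.0906, 0.076]
tool_rot: [0.0, -0.036, 0.999, 0.0]
wrist_force: [-4.3, -0.7, 11.1]
width: 0.0008
finger_force: 5.8
```

>>> send_rows([
  [[0,0,0.5,0,0,0,255],[0,0,0.5,0,0,0,255]],
])

```text
clock: 7.58
ee_pos: [0.5574, 0.0906, 0.076]
tool_rot: [0.0, -0.036, 0.999, 0.0]
wrist_force: [-6.5, -0.5, 16.4]
width: 0.001
finger_force: 8.1
```

>>> send_rows([
  [[0,0,0.3,0,0,0,255],[0,0,0.3,0,0,0,255]],
])

```text
clock: 7.75
ee_pos: [0.5574, 0.0906, 0.0759]
tool_rot: [0.0, -0.036, 0.999, 0.0]
wrist_force: [-6.1, -0.9, 18.7]
width: 0.0004
finger_force: 9.4
```

>>> send_rows([
  [[0,1,0,0,0,0,255],[0,2,0,0,0,0,255],[0,3,0,0,0,0,255],[0,4,0,0,0,0,255],[0,4,0,0,0,0,255]],
])

```text
clock: 8.17
ee_pos: [0.5574, 0.0908, 0.0759]
tool_rot: [0.0, -0.035, 0.999, -0.002]
wrist_force: [-5.5, -10.2, 20.4]
width: 0.0004
finger_force: 10.0
```

>>> send_rows([
  [[0,1,0,0,0,0,255],[0,2,0,0,0,0,255],[0,3,0,0,0,0,255],[0,4,0,0,0,0,255],[0,4,0,0,0,0,255]],
])

```text
clock: 8.58
ee_pos: [0.558, 0.0939, 0.076]
tool_rot: [0.001, -0.034, 0.999, -0.002]
wrist_force: [-3.8, -13.1, 18.3]
width: 0.0003
finger_force: 8.8
```

>>> send_rows([
  [[0,1,-0.3,0,0,0,255],[0,2,-0.5,0,0,0,255],[0,3,-0.5,0,0,0,255],[0,4,-0.5,0,0,0,255],[0,4,-0.5,0,0,0,255]],
])

```text
clock: 9.0
ee_pos: [0.558, 0.0996, 0.076]
tool_rot: [0.001, -0.035, 0.999, -0.001]
wrist_force: [-1.2, -8.2, 11.6]
width: 0.0006
finger_force: 5.7
```

>>> send_rows([
  [[0,1,0,0,0,0,255],[0,2,0,0,0,0,255],[0,3,0,0,0,0,255],[0,4,0,0,0,0,255],[0,4,0,0,0,0,255]],
])

```text
clock: 9.42
ee_pos: [0.5578, 0.1036, 0.0761]
tool_rot: [0.001, -0.035, 0.999, -0.001]
wrist_force: [-0.7, -8.1, 11.1]
width: 0.0006
finger_force: 5.5
```

>>> send_rows([
  [[0,1,0.1,0,0,0,255],[0,2,0.1,0,0,0,255],[0,3,0.1,0,0,0,255],[0,4,0.1,0,0,0,255],[0,4,0.1,0,0,0,255]],
])

```text
clock: 9.83
ee_pos: [0.5576, 0.1062, 0.076]
tool_rot: [0.001, -0.034, 0.999, -0.002]
wrist_force: [-0.2, -10.8, 12.7]
width: 0.0005
finger_force: 7.3
```

>>> send_rows([
  [[0,1,0,0,0,0,255],[0,2,0,0,0,0,255],[0,3,0,0,0,0,255],[0,4,0,0,0,0,255],[0,4,0,0,0,0,255]],
])

```text
clock: 10.25
ee_pos: [0.5573, 0.1101, 0.076]
tool_rot: [0.001, -0.034, 0.999, -0.002]
wrist_force: [-0.5, -12.4, 13.3]
width: 0.0003
finger_force: 7.4
```

>>> send_rows([
  [[0,1,0,0,0,0,255],[0,2,0,0,0,0,255],[0,3,0,0,0,0,255],[0,4,0,0,0,0,255],[0,5,0,0,0,0,255],[0,6,0,0,0,0,255]],
])

```text
clock: 10.75
ee_pos: [0.5568, 0.1157, 0.076]
tool_rot: [0.001, -0.034, 0.999, -0.002]
wrist_force: [-1.4, -11.7, 13.7]
width: 0.0007
finger_force: 7.9
```

>>> send_rows([
  [[0,1,0,0,0,0,255],[0,2,0,0,0,0,255],[0,3,0,0,0,0,255],[0,4,0,0,0,0,255],[0,5,0,0,0,0,255],[0,5,0,0,0,0,255]],
])

```text
clock: 11.25
ee_pos: [0.5564, 0.1209, 0.076]
tool_rot: [0.001, -0.034, 0.999, -0.002]
wrist_force: [-1.6, -12.7, 13.4]
width: 0.0002
finger_force: 7.7
```

Both forces are steady, so I'll keep sliding until the hard stop.

>>> send_rows([
  [[0,1,0,0,0,0,255],[0,2,0,0,0,0,255],[0,3,0,0,0,0,255],[0,4,0,0,0,0,255],[0,5,0,0,0,0,255],[0,5,0,0,0,0,255]],
])

```text
clock: 11.75
ee_pos: [0.556, 0.1258, 0.076]
tool_rot: [0.001, -0.034, 0.999, -0.002]
wrist_force: [-1.9, -12.4, 14.3]
width: 0.0004
finger_force: 7.9
```

>>> send_rows([
  [[0,1,0,0,0,0,255],[0,2,0,0,0,0,255],[0,3,0,0,0,0,255],[0,3,0,0,0,0,255]],
])

```text
clock: 12.08
ee_pos: [0.5557, 0.1287, 0.076]
tool_rot: [0.001, -0.034, 0.999, -0.002]
wrist_force: [-1.4, -12.8, 14.3]
width: 0.0004
finger_force: 7.9
```

>>> send_rows([
  [[0,1,0,0,0,0,255],[0,2,0,0,0,0,255],[0,2,0,0,0,0,255]],
])

```text
clock: 12.33
ee_pos: [0.5556, 0.1291, 0.076]
tool_rot: [0.001, -0.034, 0.999, -0.003]
wrist_force: [-0.7, -16.4, 14.9]
width: 0.0001
finger_force: 10.7
```

>>> send_rows([
  [[0,1,0,0,0,0,255],[0,2,0,0,0,0,255],[0,2,0,0,0,0,255]],
])

```text
clock: 12.58
ee_pos: [0.5556, 0.1291, 0.076]
tool_rot: [0.001, -0.033, 0.999, -0.004]
wrist_force: [-0.9, -21.0, 15.9]
width: 0.0004
finger_force: 13.4
```

>>> send_rows([
  [[0,0,0,0,0,0,255],[0,-3,0,0,0,0,255],[0,-6,0,0,0,0,255],[0,-9,0,0,0,0,255],[0,-12,0,0,0,0,255],[0,-14,0,0,0,0,255],[0,-14,0,0,0,0,255]],
])

```text
clock: 13.17
ee_pos: [0.5563, 0.1262, 0.0762]
tool_rot: [0.002, -0.037, 0.999, 0.002]
wrist_force: [-2.2, 5.1, 10.2]
width: 0.0004
finger_force: 4.9
```

>>> send_rows([
  [[0,0,-1,0,0,0,255],[0,0,-2,0,0,0,255],[0,0,-5,0,0,0,255],[0,0,-10,0,0,0,255],[0,0,-20,0,0,0,255],[0,0,-35,0,0,0,255],[0,0,-55,0,0,0,255],[0,0,-75,0,0,0,255]],
])

```text
clock: 13.83
ee_pos: [0.5545, 0.1228, 0.1505]
tool_rot: [-0.001, -0.036, 0.999, -0.0]
wrist_force: [0.6, 0.5, -0.3]
width: 0.0002
finger_force: 0.0
```

>>> send_rows([
  [[0,0,-15,0,0,0,255],[0,0,-20,0,0,0,255],[0,0,-20,0,0,0,255],[0,0,-20,0,0,0,255],[0,0,-20,0,0,0,255]],
])

```text
clock: 14.25
ee_pos: [0.5542, 0.1233, 0.1687]
tool_rot: [-0.001, -0.036, 0.999, -0.0]
wrist_force: [-0.3, 0.0, 0.2]
width: 0.0005
finger_force: 0.0
```

```bash
python3 m.py w4
```

```text
14.25 [0.5542 0.1233 0.1687] [-0.0009 -0.0361  0.9993 -0.0003] [-0.3495  0.0448  0.1703] 0.0071422705371177765
toolx [-0.9974 -0.0721  0.0017] tooly [-0.0721  0.9974 -0.0005]
orange [ 267  212   74   68 4757] box [[267.0, 279.0], [267.0, 212.0], [340.0, 212.0], [340.0, 279.0]] 
  world [[0.5751897185108643, 0.09110791954489403], [0.5286853510940825, 0.08967025879847831], [0.5254407258356818, 0.13617273790324286], [0.5715390000907183, 0.14040351127898282]] c [0.5502 0.1143]
orange [352 217   5  61 226] box [[352.0, 277.0], [353.0, 216.89999389648438], [356.70001220703125, 217.0], [355.70001220703125, 277.1000061035156]] 
  world [[0.5695465141744858, 0.14836481015505243], [0.5280562674348909, 0.1447884234411309], [0.527917646472527, 0.14718001152694982], [0.5694326568374091, 0.1508889255690968]] c [0.5487 0.1478]
yellow [340 216  13  84 984] box [[340.0, 216.0], [352.0, 216.0], [352.0, 299.0], [340.0, 299.0]] 
  world [[0.524716986492445, 0.13521246915161567], [0.5241786994567067, 0.1424278648948478], [0.5792130297511884, 0.14814993094446863], [0.579692284096163, 0.14033622237307172]] c [0.552  0.1415]
blue [ 217  191  165  109 6980] box [[216.89999389648438, 192.60000610351562], [381.0, 190.6999969482422], [382.20001220703125, 298.0], [218.10000610351562, 299.8999938964844]] 
  world [[0.5195312351277741, 0.05420461270460197], [0.510945264939923, 0.16263241634969028], [0.5882207718597892, 0.173320095658843], [0.5989078871192084, 0.05412826683089164]] c [0.5544 0.1111]
blue [352 287  26  13 325] box [[352.0, 287.0], [377.0, 287.0], [377.0, 299.0], [352.0, 299.0]] 
  world [[0.5807788812765297, 0.1503694296421989], [0.5797285192372886, 0.16830117550555], [0.5892395201181904, 0.16959972139201906], [0.5902443143568696, 0.1514083633258001]] c [0.585  0.1599]
```

View pics/w4.png

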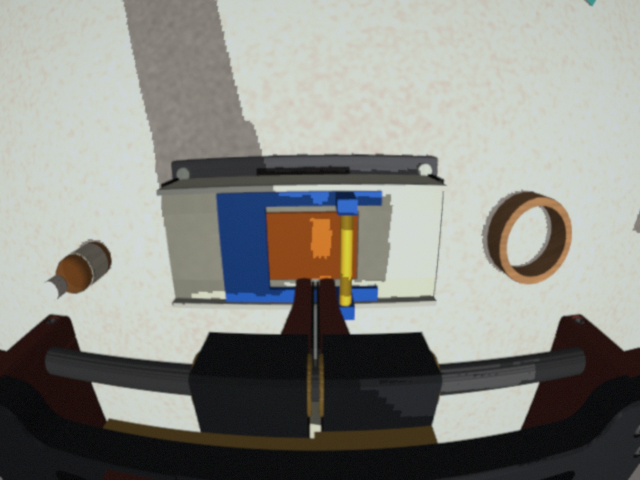

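The lip edge (u≈267) now covers the pad's end, and the pad sits flush. The bar (u≈346) has moved about 25 mm to its stop. The bottle and tape roll stand where they were, and the tool is clear.

```bash
python3 -c "
from station import arm
print(arm.finish_job())"
```

```text
the job is handed in; nothing more can be done
None
```

The stamper is parked and handed in: the pad was pressed to its stop and the keeper slid onto its hard stop over it, with wrist force readings below about 27 N. The last picture shows the pad trapped under the lip, the arm clear, and the bottle and tape roll unmoved; the carton was out of that view, but the arm never went near it.

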